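# Blank off downdraft openings and open the extraction gate two true turns

### The arm

A 7-joint arm with a two-finger parallel gripper is mounted at the origin on the work surface. World frame = base frame: x ahead of the robot, y to its left, z up, the work surface at z = 0. Lengths are in m, angles in rad, forces in N, time in s.
With the tool pointing down it reaches from about 0.425 to 0.95 m from the base axis. Payload 4.7 kg.
Tool frame: the origin (TCP) lies between the finger pads; the fingertips stand 25 mm ahead of it and the grasp point (between the pads) lies 6 mm ahead of it; z points along the fingers, y is the line along which they close (so a half turn about z gives the same grasp; the last joint's range is limited). The gripper opens to 85 mm and grips with 20 to 120 N. Pads are 22 mm wide; open, the fingers measure 114 mm over their backs; the gripper's body (76 mm by 85 mm) begins 54 mm behind the grasp point. The pads swing forward as they close: fully open they stand 13 mm farther back than shut.
Start: joints at [-1.279, 0.469, -0.049, 1.532, 0.024, 1.141, -0.082], TCP at [0.213, 0.641, 0.22] pointing down, gripper open.
Joint ranges: [-2.59, 2.59], [-0.33, 1.99], [-1.39, 1.29], [0.1, 2.45], [-1.04, 4.18], [0.21, 1.99], [-2.66, 2.66]. Speed limits (rad/s): [2.57, 2.57, 3.14, 3.14, 3.14, 3.14, 3.14].

### API

Orientations are given as a 3x3 rotation matrix whose columns are the frame's x, y, z axes.
In Python, from rig import * gives the robot as it stands. Calls block until the motion is done:
- movep(position, orientation): joint-space move of the TCP to a pose.
- move_l(position, attitude=None, feed=0.15, until_force=None): straight line of the TCP; attitude=None keeps the orientation; feed is the mean speed in m/s. With until_force (N) it stops when the force on the tool has changed by that much, and returns True; else False.
- move_joints(angles): joint-space move.
- command_gripper(opening, newtons=None): finger opening in m; newtons is the grip in N (None keeps the last); returns when the fingers have stopped.
- sleep(seconds).
- inverse_kinematics(position, orientation): joint angles nearest the present ones, or None.
- sense(): the state.
- camera(name): name is "scene" or "side" or "wrist"; returns (picture, depth): 384x512x3 uint8, red, green, blue; 384x512 float32, m along the optical axis (not along the pixel's ray), 0 where there is no reading.
- camera_params(name): a dict with "K" (3x3 intrinsics, pixels), "position" and "rotation" of the camera in the world; the wrist camera has in their place "tool_from_camera" (4x4, takes a point from camera to tool coordinates, whose origin is the TCP and whose axes are the flange's). Camera axes: x right, y down, z forward; pixel columns grow to the right and rows downward; lengths in m; the calibration is good to about 2 mm. The wrist camera is an equidistant fisheye: a pixel r from the principal point sees the ray r / f radians off the axis. A picture is of the moment at which its call begins: read the wrist's pose just before it. camera_params takes no time and is no camera call.
A pose or a line that the arm cannot do raises Unreachable and nothing moves.
- finish_job(): hands the job in; it is judged then, once.
The state is a dict: "time_s": time; "joint_pos": joint angles; "qd": joint speeds; "joint_efforts": joint torques, N m; "position": TCP position; "tcp_rot": TCP orientation; "wrist_force": force on the tool from outside, world axes, zero at the start; "ft_torque": the same for the moment, N m; "finger_gap": finger opening in m; "gripper_force": force on a finger pad.
Only numpy, scipy, OpenCV 4.12 (cv2) and the standard library are available. Lean on these libraries where they do the work, as an engineer would, in place of code of your own. Each camera call takes 0.05 s, during which the arm holds its last target. There are 200 camera calls.

### The job

Wind the extraction gate fully shut with its handwheel (clockwise seen from above), and only then fit every blanking plate that lies on the rubber mat, each over an opening of its own in the downdraft panel: lower it so that both screw heads come up through the wide ends of its keyholes, then slide it along flat until the screws are home in the narrow ends. With the plates locked, open the gate two full turns of its screw: the wheel has a lot of free play, so take that up first and count the turns only from where the stem starts to rise, and leave the gate there. Let go at the end, and do not shift the angle grinder or the tape roll.

Things in the scene. Friction and masses are not known exactly. Their poses are not given: they have to be found in the camera images.
- gate: fixed knife gate valve in a 90 mm duct: blue body 45 x 130 x 150 mm (x, y, z), a yoke on top to 217 mm, duct elbows out to 145 mm along +x and -x, 120 mm high. Origin: on the bench under the stem axis; z up. Its screw moves the stem 12 mm a turn, has a hard stop at shut, and stays where it is left. It starts 5 to 12 mm open.
- wheel: grey cast handwheel on top of the gate, turning about the stem axis: rim 156 mm across, top of the rim 240 mm above the bench. Seen from above anticlockwise opens, clockwise shuts. After each reversal it swings free through 2.8 rad (it starts somewhere in that play, under 1 N at the handle) before it drives the screw (3 to 4 N). Origin: under the hub at bench height; x towards the handle.
- crank_grip (a point): grip point of the wheel's black handle: an upright cylinder 22 mm across and 60 mm tall, free to spin on its pin, its top 28 mm above this point. It goes round the stem axis at a radius of 68 mm, 275 mm above the bench.
- stem_top (a point): centre of the top end of the bare steel stem, 16 mm across, which stands up through the hub of the wheel and rises as the gate opens: 262 mm above the bench when shut, 286 mm after two turns of the screw, 298 mm at most.
- panel: fixed grey panel, 192 x 330 x 30 mm (x, y, z), four openings along y, 78 mm apart. Origin: centre of its underside; x along the openings' screw lines. A plate goes on with its x along the panel's x, either way round: its wide ends are over the screws when its origin is 20 mm from the opening's centre along the plate's -x; it then slides 20 mm along its +x (stop at 21).
- opening0 (a point): centre of opening 0 (52 x 44 mm, y = -117 mm on the panel), at the panel's top face, 30 mm above the bench; axes as the panel's. Two screws stand at x = -45 and +45 mm from it: neck 10 mm across and 8 mm high, then a head 18 mm across and 5 mm thick (top 13 mm above the panel, so 8 mm above a plate lying there; as a plate is put on, a head stands as near as 16 mm to the middle of its tab).
- opening1 (a point): centre of opening 1 (52 x 44 mm, y = -39 mm on the panel), at the panel's top face, 30 mm above the bench; axes as the panel's. Two screws stand at x = -45 and +45 mm from it: neck 10 mm across and 8 mm high, then a head 18 mm across and 5 mm thick (top 13 mm above the panel, so 8 mm above a plate lying there; as a plate is put on, a head stands as near as 16 mm to the middle of its tab).
- opening2 (a point): centre of opening 2 (52 x 44 mm, y = 39 mm on the panel), at the panel's top face, 30 mm above the bench; axes as the panel's. Two screws stand at x = -45 and +45 mm from it: neck 10 mm across and 8 mm high, then a head 18 mm across and 5 mm thick (top 13 mm above the panel, so 8 mm above a plate lying there; as a plate is put on, a head stands as near as 16 mm to the middle of its tab).
- opening3 (a point): centre of opening 3 (52 x 44 mm, y = 117 mm on the panel), at the panel's top face, 30 mm above the bench; axes as the panel's. Two screws stand at x = -45 and +45 mm from it: neck 10 mm across and 8 mm high, then a head 18 mm across and 5 mm thick (top 13 mm above the panel, so 8 mm above a plate lying there; as a plate is put on, a head stands as near as 16 mm to the middle of its tab).
- mat: fixed black rubber mat, 210 x 255 x 3 mm, where the plates lie at the start. Origin: centre of its underside.
- plateA: loose steel blanking plate 166 x 66 x 5 mm, 0.3 to 0.45 kg, tab up. Origin: centre of underside, x lengthwise. Upright tab at its centre: 24 mm long (x), 10 mm thick (y), top 55 mm above the underside. Keyholes on its centre line: narrow slots, 14 mm wide with a flared throat, end at x = -51 and +39; towards the plate's +x each opens, after 14 mm, into a 24 mm wide end at x = -25 and +65.
- plateB: the same as plateA in all respects. Any one of the three may be absent.
- plateC: the same as plateA in all respects. Any one of the three may be absent.
- grinder: bystander: grey angle grinder, about 285 x 175 x 65 mm, beyond the panel. Origin: on the bench under its middle.
- tape: bystander: green roll of tape, 100 mm across, 40 mm high. Origin: centre of its underside.

How it is judged:
By the outcome, as a careful person would: the job done as asked, in the order asked, and still so for the second after the job is handed in, with the robot touching nothing.
Of plateA, plateB, plateC only 2 to 3 are there at a start; the rules pass over those that are not, and their reading is None.
At some moment in a run one of plateA, plateB, plateC may be knocked a few centimetres aside while the robot is not near it.
Once in a run the grip may slacken for a moment while it holds something.
It also fails if it takes over 208 s, if anything falls off the work surface, if the arm or the gripper's body presses on something with over 40 N, if the wrist force passes 120 N, or if a joint passes its speed limit or range.

## Working session

There is one attempt and no reset: what is moved stays moved. The work goes in short steps, each a Python script; the robot and the scene stay as the last script left them, time stands still between calls to the robot, and variables do not carry over. Pictures are saved under pics/ and viewed, at most 14 in all, crops included, and the job is handed in when it is done.

```bash
ls; mkdir -p pics; python3 - <<'E'
from rig import *
import cv2,numpy as np
for n in("scene","side","wrist"):
    s=sense()
    im,d=camera(n); np.savez(f"pics/{n}0.npz",im=im,d=d,p=s["position"],R=s["tcp_rot"])
    cv2.imwrite(f"pics/{n}0.png",im[:,:,::-1])
    print(n,camera_params(n))
print(s)
E
python3 -c "
import cv2,numpy as np
a=[cv2.imread(f'pics/{n}0.png') for n in('scene','side')]
cv2.imwrite('pics/two.png',cv2.resize(np.vstack(a),None,fx=.78,fy=.78))"
```

```text
pics
scene {'K': array([[472.54635982,   0.        , 255.33597801],
       [  0.        , 472.54635982, 188.18201249],
       [  0.        ,   0.        ,   1.        ]]), 'position': array([1.02992477, 0.54812872, 1.41740248]), 'rotation': array([[-0.78892581,  0.535887  , -0.30070118],
       [ 0.61446567,  0.68377068, -0.39356017],
       [-0.00529313, -0.49526032, -0.86872849]])}
side {'K': array([[357.28086617,   0.        , 266.4966413 ],
       [  0.        , 357.28086617, 189.31410801],
       [  0.        ,   0.        ,   1.        ]]), 'position': array([ 0.18409908, -0.86560207,  0.73534957]), 'rotation': array([[ 0.91626978, -0.19390544,  0.35050016],
       [-0.40055704, -0.44777328,  0.799408  ],
       [ 0.00193505, -0.8728687 , -0.48795132]])}
wrist {'K': array([[297.31863964,   0.        , 253.39913746],
       [  0.        , 297.31863964, 188.30051046],
       [  0.        ,   0.        ,   1.        ]]), 'tool_from_camera': array([[ 4.29692992e-04, -9.46333954e-01, -3.23190133e-01,
         8.49676853e-02],
       [ 9.99999900e-01,  3.66894911e-04,  2.55230060e-04
[... 331 characters left out ...]
2]), 'qd': array([ 0.00026165, -0.00250657, -0.00124924, -0.00243264, -0.00016117,
        0.00087721, -0.00041256]), 'joint_efforts': array([ 5.28186229e-04, -5.11516392e+01, -4.70228365e-02, -2.38390321e+01,
        1.07475609e-02,  4.37167895e-03,  1.22707672e-05]), 'position': array([0.21266125, 0.64006364, 0.2190445 ]), 'tcp_rot': array([[-9.48989229e-01,  3.15308119e-01, -4.82470695e-04],
       [ 3.15308480e-01,  9.48987725e-01, -1.69146489e-03],
       [-7.54738451e-05, -1.75730906e-03, -9.99998453e-01]]), 'wrist_force': array([-0.56859119, -0.10185012,  0.91754427]), 'ft_torque': array([-0.01217161, -0.00677058, -0.00758206]), 'gripper_force': 0.0, 'finger_gap': 0.08554122388569095}
```

View pics/scene0.png

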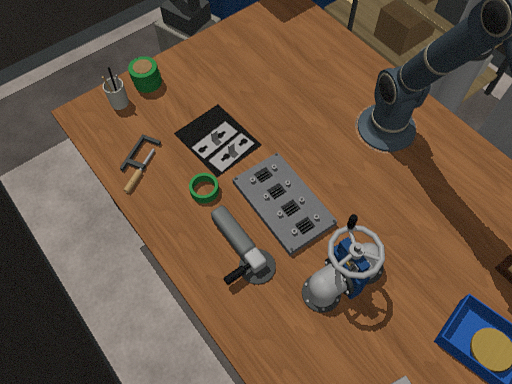

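View pics/side0.png

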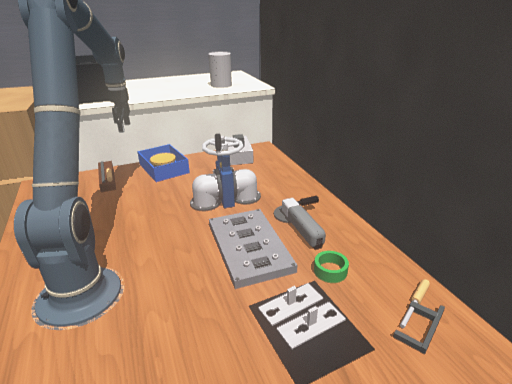

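The scene view shows the wheel hub near (356,252) with its handle at (352,222). The panel is at (284,202), and two plates lie on the mat at (213,138) and (237,152). The side view agrees. Next I measure these with the depth cloud.

```bash
cat > h.py <<'E'
from rig import *
import numpy as np, cv2
def cloud(n,im=None,d=None):
    if im is None: im,d=camera(n)
    c=camera_params(n);K=c["K"];v,u=np.mgrid[:384,:512]
    P=np.stack([(u-K[0,2])/K[0,0]*d,(v-K[1,2])/K[1,1]*d,d],-1)@c["rotation"].T+c["position"]
    P[d<=0]=np.nan
    return im,P
def rect(q):
    r=cv2.minAreaRect((q*1000).astype(np.float32)); (c,s,a)=r
    if s[0]<s[1]: s=s[::-1]; a+=90
    return np.round(c,1),np.round(s,1),round((a+90)%180-90,1)
def blobs(mask):
    n,l,st,c=cv2.connectedComponentsWithStats(mask.astype(np.uint8)); return [(l==i) for i in range(1,n) if st[i,4]>25]
E
python3 - <<'E'
from h import *
for n in("scene","side"):
    z=np.load(f"pics/{n}0.npz"); im,P=cloud(n,z["im"],z["d"]); Z=P[...,2]
    hsv=cv2.cvtColor(im,cv2.COLOR_RGB2HSV); S,V=hsv[...,1],hsv[...,2]
    reg=(P[...,0]>.3)&(P[...,0]<1.1)&(abs(P[...,1])<.75)
    def show(t,m,mn=25):
        for b in blobs(m):
            q=P[b]
            if b.sum()>=mn: print(n,t,b.sum(),rect(q[:,:2]),"z",np.round(np.percentile(q[:,2],[5,50,95])*1000,1))
    show("panel",reg&(S<60)&(Z>.024)&(Z<.036),400)
    show("screws",reg&(S<70)&(Z>.037)&(Z<.05),4)
    show("white",reg&(S<60)&(V>150)&(Z>.003)&(Z<.02),60)
    show("tabs",reg&(S<60)&(Z>.03)&(Z<.075)&(V>110),10)
    show("mat",reg&(V<50)&(Z<.01),200)
    show("rim",reg&(Z>.215)&(Z<.25)&(S<70)&(V>90),60)
    show("dark",reg&(Z>.245)&(Z<.33)&(V<70),10)
    show("hi",reg&(Z>.25)&(Z<.33)&(V>=70),10)
    show("green",reg&(S>120)&(abs(hsv[...,0]-65.)<20)&(Z<.06),60)
E
```

```text
scene panel 4007 (array([502.9,  10.5]), array([333.4, 194.5]), 86.7) z [25.3 29.8 34.4]
scene screws 38 (array([ 719.6, -689.5]), array([61.4, 23.2]), -2.3) z [38.5 44.4 49.2]
scene screws 33 (array([644.4, 337.9]), array([63.5, 14.2]), -63.4) z [38.2 44.9 48.8]
scene white 397 (array([ 533.4, -343.5]), array([165.3,  66.8]), 7.0) z [ 3.7  7.7 13.1]
scene white 409 (array([ 517. , -262.3]), array([165.2,  66.8]), 8.9) z [ 3.9  7.7 12.9]
scene tabs 46 (array([ 439.8, -123.5]), array([56.5, 29.1]), 77.7) z [30.5 33.7 43.7]
scene tabs 27 (array([ 460.7, -139.9]), array([35.9, 20.8]), 51.7) z [30.6 32.9 36.8]
scene tabs 212 (array([460.1, -60. ]), array([134.2,  80. ]), 15.3) z [30.2 32.5 41.1]
scene tabs 143 (array([ 531.2, -125.8]), array([111.9,  56.4]), -0.9) z [30.3 32.2 40.8]
scene tabs 248 (array([447.2,  18.5]), array([118.6,  76.7]), 87.1) z [30.2 32.1 39.8]
scene tabs 578 (array([554.5,  41.7]), array([257.1,  91. ]), 87.5) z [30.2 32.1 39.1]
scene tabs 44 (array([508.4,   9.7]), array([35.8, 26.6]), -1.8) z [30.1 32.6 35.7]
scene tabs 237 (array([460.3, 111.6]), array([119.6,
[... 2865 characters left out ...]
30.1 40.6 44.1]
side tabs 31 (array([454.8, -26.5]), array([21.8, 19.2]), -41.1) z [30.6 40.5 44.1]
side tabs 42 (array([ 543.2, -100.8]), array([44.3, 23.5]), 59.1) z [30.1 38.  43.8]
side tabs 48 (array([ 452.2, -105.1]), array([74.1, 19.7]), 54.4) z [30.1 38.  43.3]
side tabs 91 (array([ 519.2, -265.7]), array([24.7, 13.7]), 3.3) z [33.4 48.6 57.6]
side tabs 104 (array([ 534.6, -347.1]), array([24.9, 11.6]), 8.0) z [30.9 48.5 58.7]
side rim 429 (array([528.5, 325.6]), array([149.5, 147.8]), -15.4) z [225.3 235.2 241.9]
side hi 113 (array([512.9, 293.6]), array([90. , 21.1]), 56.6) z [252.8 271.3 300.3]
side green 220 (array([ 685.2, -197.7]), array([94.5, 94.4]), -79.0) z [37.  39.1 41.2]
```

```bash
cat >> h.py <<'E'
def Rd(yaw): # tool down, tool x at yaw
    c,s=np.cos(yaw),np.sin(yaw); return np.array([[c,s,0],[s,-c,0],[0,0,-1.]])
def wcloud():
    s=sense(); im,d=camera("wrist"); c=camera_params("wrist");K=c["K"];T=c["tool_from_camera"]
    v,u=np.mgrid[:384,:512]; x=(u-K[0,2])/K[0,0]; y=(v-K[1,2])/K[1,1]; r=np.hypot(x,y)+1e-9
    t=np.tan(np.minimum(r,1.5))/r
    P=np.stack([x*t*d,y*t*d,d],-1)@T[:3,:3].T+T[:3,3]
    P=P@np.array(s["tcp_rot"]).T+s["position"]; P[d<=0]=np.nan
    return im,P
def save(im,n): cv2.imwrite(f"pics/{n}.png",im[:,:,::-1])
def show(P,t,m,mn=25):
    for b in blobs(m):
        q=P[b]
        if b.sum()>=mn: print(t,b.sum(),rect(q[:,:2]),"z",np.round(np.percentile(q[:,2],[5,50,95])*1000,1))
E
python3 - <<'E'
from h import *
C=np.array([.5275,.328]); print(sense()["time_s"])
for yaw in np.radians([-150,-120,-90,-60,-30,0,30,60,90,120,150,180]):
    Q=[inverse_kinematics([*(C+.068*np.array([np.cos(a),np.sin(a)])),.281],Rd(yaw)) for a in np.arange(0,6.3,.5)]
    print(round(np.degrees(yaw)), None if any(q is None for q in Q) else (np.round(np.min(Q,0),2),np.round(np.max(Q,0),2)))
movep([.46,.30,.42],Rd(np.radians(60)))
im,P=wcloud(); save(im,"w1"); np.savez("pics/w1.npz",im=im,P=P); print(sense()["time_s"],sense()["joint_pos"])
Z=P[...,2];hsv=cv2.cvtColor(im,cv2.COLOR_RGB2HSV);S,V=hsv[...,1],hsv[...,2]
near=np.hypot(P[...,0]-C[0],P[...,1]-C[1])<.12
show(P,"rim",near&(Z>.225)&(Z<.25)&(S<70)&(V>90),100)
show(P,"top>.255",near&(Z>.255)&(Z<.33))
E
```

```text
0.15
-150 (array([-0.66,  0.22, -0.1 ,  1.42,  0.  ,  1.18,  1.33]), array([-0.51,  0.45, -0.  ,  1.74,  0.04,  1.27,  1.58]))
-120 (array([-0.59,  0.23, -0.2 ,  1.41,  0.03,  1.18,  1.82]), array([-0.44,  0.46, -0.09,  1.74,  0.09,  1.28,  2.07]))
-90 (array([-0.51,  0.23, -0.3 ,  1.41,  0.05,  1.18,  2.31]), array([-0.36,  0.47, -0.19,  1.73,  0.14,  1.28,  2.57]))
-60 (array([-1.43,  0.45, -1.31,  1.37, -0.62,  1.28, -2.66]), array([0.33, 0.72, 1.27, 1.74, 0.66, 1.47, 2.64]))
-30 (array([-1.53,  0.36,  1.11,  1.46, -0.59,  1.21, -2.41]), array([-1.22,  0.66,  1.12,  1.79, -0.35,  1.39, -2.15]))
0 (array([-1.2 ,  0.24,  0.61,  1.45, -0.31,  1.18, -2.11]), array([-0.98,  0.51,  0.65,  1.77, -0.15,  1.29, -1.85]))
30 (array([-1.13,  0.23,  0.52,  1.44, -0.25,  1.17, -1.62]), array([-0.91,  0.49,  0.55,  1.77, -0.13,  1.28, -1.37]))
60 (array([-1.05,  0.23,  0.41,  1.44, -0.2 ,  1.17, -1.13]), array([-0.85,  0.47,  0.47,  1.76, -0.1 ,  1.28, -0.88]))
90 (array([-0.98,  0.22,  0.31,  1.43, -0.15,  1.17, -0.64]), array([-0.79,  0.46,  0.38,  1.76, -0.08,  1.27, -0.39]))
120 (array([-0.89,  0.22,  0.2 ,  1.43, -0.1 ,  1.17, -0.15]), array([-0.71,  0.45,  0.28,  1.75, -0.06,  1.27,  0.09]))
150 (array([-0.81,  0.22,  0.09,  1.42, -0.06,  1.17,  0.34]), array([-0.63,  0.45,  0.17,  1.75, -0.03,  1.27,  0.58]))
180 (array([-0.72,  0.22, -0.01,  1.42, -0.03,  1.17,  0.84]), array([-0.58,  0.45,  0.09,  1.75,  0.  ,  1.27,  1.08]))
1.9 [-1.00901794  0.1481011   0.41353476  1.54300054 -0.0597022   1.46436681
 -1.11396614]
rim 6378 (array([527.2, 329.3]), array([149.8, 149.4]), -44.0) z [234.5 238.7 244.1]
top>.255 215 (array([527.2, 329.3]), array([15.9, 15.4]), 39.1) z [258.6 268.2 269.4]
top>.255 562 (array([494.7, 270.4]), array([20.1, 20. ]), -53.8) z [261.8 298.9 303.7]
```

View pics/w1.png

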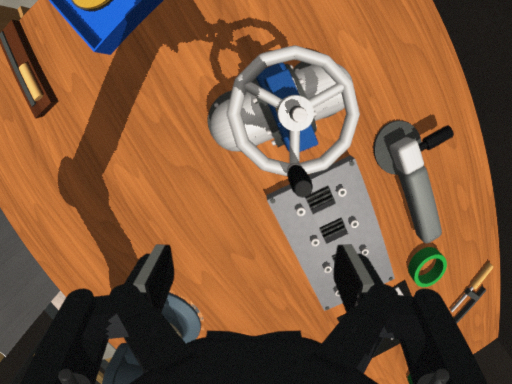

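The wrist view shows the stem top at (295,112) and the handle at (299,180). The measured radius is 67 mm and the stem is about 6.5 mm up, so it starts about half a turn open. I'll grip the handle and wind the gate shut.

```bash
cat >> h.py <<'E'
C=np.array([.5272,.3293]); ZG=.281; YW=np.radians(60)
def ring(a,z=ZG,r=.068): return [C[0]+r*np.cos(a),C[1]+r*np.sin(a),z]
def ang():
    p=np.array(sense()["position"][:2])-C; return np.arctan2(p[1],p[0]),np.hypot(*p)
def turn(a,total,step=.25,lim=14,feed=.1):
    """wind from commanded angle a by total rad; returns final angle, stopped"""
    n=int(np.ceil(abs(total)/step)); out=[]
    for k in range(1,n+1):
        b=a+total*k/n
        hit=move_l(ring(b),None,feed,until_force=lim)
        s=sense(); f=np.array(s["wrist_force"]); t=np.array([-np.sin(b),np.cos(b)]); e=np.array([np.cos(b),np.sin(b)])
        m,r=ang(); out.append((round(b,2),round(f[:2]@t,1),round(f[:2]@e,1),round(f[2],1),round(r*1000,1),round(s["finger_gap"]*1000,1)))
        if hit: break
    print("ang tang rad fz r gap"); print(*out,sep="\n"); print("t",s["time_s"],"ang",m)
    return b,hit
E
python3 - <<'E'
from h import *
a=np.arctan2(270.4-329.3,494.7-527.2)
command_gripper(.045,30)
p=ring(a,.36); movep(p,Rd(YW)); print(move_l(ring(a),None,.1,until_force=10))
command_gripper(.0,30); print(sense()["finger_gap"],sense()["gripper_force"],sense()["wrist_force"])
turn(a,-1.5)
E
```

```text
False
0.018811837766331888 29.141901555305424 [-0.25190535 -0.10124743  3.47472502]
ang tang rad fz r gap
(np.float64(-2.33), np.float64(0.8), np.float64(-0.1), np.float64(4.2), np.float64(67.2), 18.5)
(np.float64(-2.58), np.float64(-0.2), np.float64(-2.2), np.float64(6.1), np.float64(66.9), 18.2)
(np.float64(-2.83), np.float64(0.3), np.float64(-2.8), np.float64(5.3), np.float64(66.7), 18.6)
(np.float64(-3.08), np.float64(0.5), np.float64(-3.7), np.float64(5.4), np.float64(66.5), 18.7)
(np.float64(-3.33), np.float64(-0.3), np.float64(-3.6), np.float64(5.2), np.float64(66.4), 19.1)
(np.float64(-3.58), np.float64(0.1), np.float64(-3.6), np.float64(7.0), np.float64(66.3), 18.7)
t 5.9667 ang 2.7000803975473815
```

```bash
python3 - <<'E'
from h import *
a,r=ang(); b,hit=turn(a,-8.0); print(hit)
E
```

```text
ang tang rad fz r gap
(np.float64(2.45), np.float64(-0.6), np.float64(-3.4), np.float64(7.1), np.float64(66.5), 18.3)
(np.float64(2.2), np.float64(-0.5), np.float64(-3.0), np.float64(6.6), np.float64(66.6), 19.3)
(np.float64(1.95), np.float64(-0.8), np.float64(-2.2), np.float64(8.7), np.float64(67.0), 18.5)
(np.float64(1.7), np.float64(-0.5), np.float64(-1.4), np.float64(6.2), np.float64(67.3), 18.7)
(np.float64(1.45), np.float64(0.1), np.float64(-1.1), np.float64(7.9), np.float64(67.7), 18.5)
(np.float64(1.2), np.float64(0.3), np.float64(-0.6), np.float64(7.3), np.float64(68.1), 18.6)
(np.float64(0.95), np.float64(-1.0), np.float64(0.1), np.float64(6.6), np.float64(68.5), 18.8)
(np.float64(0.7), np.float64(0.1), np.float64(2.3), np.float64(5.9), np.float64(68.9), 18.6)
(np.float64(0.45), np.float64(-0.1), np.float64(2.4), np.float64(5.6), np.float64(69.2), 18.5)
(np.float64(0.2), np.float64(0.5), np.float64(4.3), np.float64(5.9), np.float64(69.4), 18.4)
(np.float64(-0.05), np.float64(-0.0), np.float64(4.6), np.float64(6.0), np.float64(69.5), 18.8)
(np.float64(-0.3), np.float64(1.8), np.float64(-0.9), np.float64(2.7), np.float64(69.1), 18.5)
t 9.6667 ang -0.14164749913774832
True
```

```bash
python3 - <<'E'
from h import *
a,r=ang(); b,hit=turn(a,-.6,step=.1,lim=18,feed=.03); print(hit)
for n in("scene","side"):
    im,P=cloud(n); m=(np.hypot(P[...,0]-C[0],P[...,1]-C[1])<.02)&(P[...,2]>.25)&(P[...,2]<.31)
    print(n,m.sum(),np.percentile(P[m][:,2],[10,50,90]) if m.any() else "")
im,P=cloud("side"); save(im[100:230,170:300].repeat(4,0).repeat(4,1),"s2")
E
```

```text
ang tang rad fz r gap
(np.float64(-0.24), np.float64(12.5), np.float64(6.0), np.float64(2.2), np.float64(68.8), 18.5)
(np.float64(-0.34), np.float64(24.2), np.float64(7.7), np.float64(-3.6), np.float64(68.4), 18.5)
(np.float64(-0.44), np.float64(18.5), np.float64(-0.2), np.float64(4.2), np.float64(66.1), 16.3)
(np.float64(-0.54), np.float64(0.2), np.float64(0.3), np.float64(-0.3), np.float64(66.0), 0.2)
t 11.125 ang -0.5187070614945326
True
scene 35 [0.25446467 0.26013073 0.26469735]
side 17 [0.25213044 0.25737515 0.26070667]
```

View pics/s2.png

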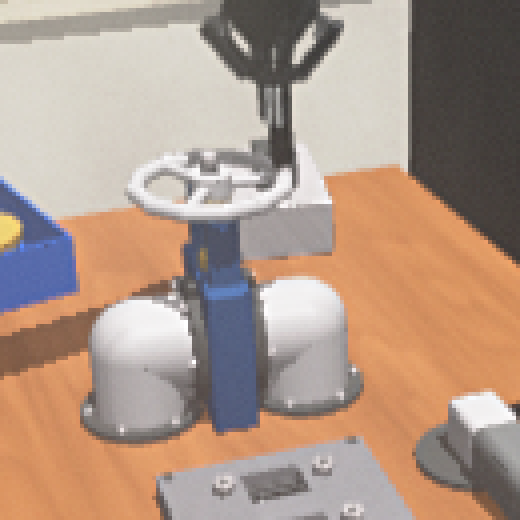

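The crop shows the closed fingers beside the handle at about (280,130), having slipped off at the hard stop. I'll lift and check the handle angle and stem height from above.

```bash
cat >> h.py <<'E'
def look_wheel():
    movep([.46,.30,.42],Rd(YW)); im,P=wcloud()
    Z=P[...,2]; near=np.hypot(P[...,0]-C[0],P[...,1]-C[1])<.1
    show(P,"top",near&(Z>.25)&(Z<.33)); 
    m=(np.hypot(P[...,0]-C[0],P[...,1]-C[1])<.006); print("stem z",np.median(Z[m]))
    m=near&(Z>.29)&(Z<.32); q=P[m].mean(0)[:2]-C; print("handle ang",np.arctan2(q[1],q[0]),np.hypot(*q),"t",sense()["time_s"])
    return im,P
E
python3 - <<'E'
from h import *
p=sense()["position"]; print(p,sense()["wrist_force"])
move_l([p[0],p[1],.37],None,.15); command_gripper(.045)
im,P=look_wheel(); save(im,"w2")
E
```

```text
[0.58489014 0.29863511 0.28112012] [-0.39714707 -0.10596743  0.51860675]
top 593 (array([593.3, 322.4]), array([20.4, 19.9]), 22.9) z [260.7 298.2 303.9]
top 202 (array([526.7, 328.9]), array([15.7, 15.4]), 61.2) z [252.7 261.3 262.6]
stem z 0.2614479259028157
handle ang -0.10339992370712316 0.0653860142104744 t 13.1583
```

```bash
python3 - <<'E'
from h import *
for yaw in (0,180):
  for p in([.53,-.3,.4],[.517,-.262,.05],[.534,-.344,.05],[.5,-.1,.08],[.505,.05,.08]):
    print(yaw,p,inverse_kinematics(p,Rd(np.radians(yaw))))
E
```

```text
0 [0.53, -0.3, 0.4] [-0.30812501  0.39398659  1.09614082  1.46834355 -0.34961462  1.4906264
 -0.78673226]
0 [0.517, -0.262, 0.05] [-0.16700116  0.64120671  0.78471862  1.94640315 -0.62145552  0.81245348
 -0.60526715]
0 [0.534, -0.344, 0.05] [ 0.03978555  0.67959801  0.67577655  1.8070412  -0.54981809  0.85159181
 -0.58970464]
0 [0.5, -0.1, 0.08] [-0.52339963  0.49509402  0.83198398  2.0899281  -0.52581421  0.77510486
 -0.93312174]
0 [0.505, 0.05, 0.08] [-0.74622256  0.45645219  0.72345801  2.09192041 -0.44362035  0.74749065
 -1.31133943]
180 [0.53, -0.3, 0.4] [-0.21377582  0.34040656  0.92149621  1.46419389 -0.27057065  1.47020023
  2.27769475]
180 [0.517, -0.262, 0.05] [ 0.03065825  0.55700095  0.49150277  1.93580565 -0.37895167  0.74015771
  2.31392044]
180 [0.534, -0.344, 0.05] [ 0.15208817  0.63349926  0.50264198  1.80049306 -0.40420126  0.81120105
  2.42642012]
180 [0.5, -0.1, 0.08] [-0.26246897  0.40770603  0.47288607  2.07718984 -0.27849165  0.71672566
  1.95974048]
180 [0.505, 0.05, 0.08] [-0.43336438  0.3859693   0.311761    2.07577558 -0.17920345  0.70473029
  1.56469813]
```

```bash
cat >> h.py <<'E'
def plates(P,im):
    """bright plate tops on the mat: centre, yaw, keyhole sign from white-pixel imbalance"""
    hsv=cv2.cvtColor(im,cv2.COLOR_RGB2HSV);S,V=hsv[...,1],hsv[...,2];Z=P[...,2]
    reg=(abs(P[...,0]-.52)<.2)&(P[...,1]<-.17)&(P[...,1]>-.52)
    show(P,"plate",reg&(S<70)&(V>120)&(Z>.001)&(Z<.02),300)
    show(P,"tabtop",reg&(S<70)&(Z>.052)&(Z<.066),20)
E
python3 - <<'E'
from h import *
movep([.60,-.30,.35],Rd(0))
im,P=wcloud(); save(im,"w3"); np.savez("pics/w3.npz",im=im,P=P); plates(P,im); print(sense()["time_s"])
E
```

```text
plate 2950 (array([ 532.1, -346.6]), array([169.4,  68.2]), 7.3) z [5.1 8.1 9.6]
plate 2819 (array([ 515.8, -264. ]), array([170.2,  67.9]), 9.0) z [6.4 8.2 9.6]
tabtop 98 (array([ 533.4, -346.2]), array([23.6, 10. ]), 7.7) z [56.5 58.1 59.2]
tabtop 97 (array([ 517.2, -265. ]), array([23.9, 10. ]), 6.6) z [54.9 57.7 59.6]
15.425
```

View pics/w3.png

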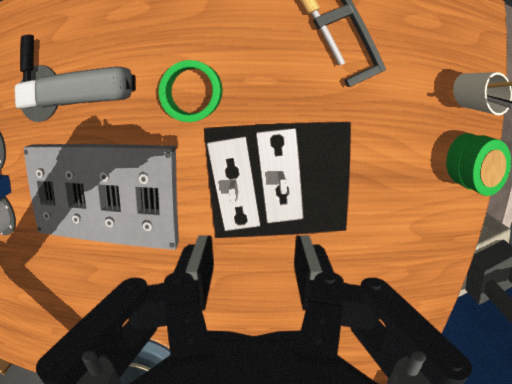

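```bash
cat >> h.py <<'E'
def panel(P,im):
    hsv=cv2.cvtColor(im,cv2.COLOR_RGB2HSV);S=hsv[...,1];Z=P[...,2]
    reg=(abs(P[...,0]-.504)<.12)&(abs(P[...,1]-.009)<.19)&(S<70)
    show(P,"panel",reg&(Z>.024)&(Z<.036),1500)
    show(P,"heads",reg&(Z>.0375)&(Z<.05),12)
E
python3 - <<'E'
from h import *
z=np.load("pics/w3.npz"); save(cv2.resize(z["im"][120:240,195:355],None,fx=5,fy=5),"w3c")
movep([.61,.01,.33],Rd(0))
im,P=wcloud(); save(im,"w4"); np.savez("pics/w4.npz",im=im,P=P); panel(P,im); print(sense()["time_s"])
E
```

```text
panel 15822 (array([503.4,   8.5]), array([329.7, 193. ]), 86.9) z [28.6 30.1 31.6]
heads 93 (array([554.5, 122.9]), array([16.8, 15.9]), -46.9) z [41.2 43.2 44.6]
heads 101 (array([549.6,  44.5]), array([17.1, 15.7]), -0.2) z [40.8 43.2 44.4]
heads 101 (array([545.7, -33. ]), array([17.3, 16.4]), 18.5) z [41.8 43.2 44.4]
heads 90 (array([ 542.1, -110.4]), array([16.3, 15.6]), -1.0) z [41.1 43.2 44.3]
heads 77 (array([465.1, 126.7]), array([16.9, 15.6]), 48.8) z [41.  43.2 44.5]
heads 90 (array([461.1,  50.2]), array([17.5, 16.7]), -44.1) z [39.5 43.  44.2]
heads 90 (array([457.1, -28.1]), array([17.5, 16.5]), -54.0) z [40.1 43.  44.4]
heads 81 (array([ 451.8, -105.4]), array([17.4, 16.3]), 67.0) z [40.6 43.3 44.5]
16.6583
```

View pics/w3c.png

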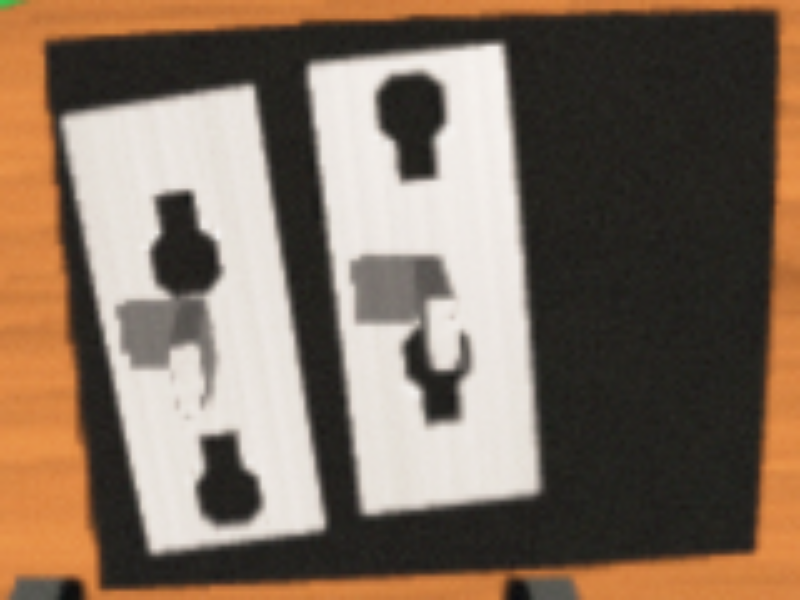

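The crop confirms the directions. The left plate's wide ends point down the image (-x world), and the right plate's point up (+x). I'll take the left plate to opening 2.

```bash
cat >> h.py <<'E'
PY=np.radians(-3.15); PX=np.array([np.cos(PY),np.sin(PY)])
OP={0:np.array([.4970,-.1079]),1:np.array([.5014,-.0306]),2:np.array([.5053,.0474]),3:np.array([.5098,.1248])}
H=.044
def st(t=""):
    s=sense(); print(t,"t",round(s["time_s"],2),"p",np.round(np.array(s["position"])*1000,1),"F",np.round(s["wrist_force"],1),"gap",round(s["finger_gap"]*1000,1),"gf",round(float(s["gripper_force"]),1)); return s
def pick(xy,yaw):
    command_gripper(.05,90)
    movep([*xy,.16],Rd(yaw)); print("hit",move_l([*xy,.003+H],None,.12,until_force=12))
    command_gripper(0,90); st("closed"); move_l([*xy,.07+H],None,.12); return st("lifted")
def lower(k,d,yaw=PY):
    """d=+1: plate +x along panel +x"""
    q=OP[k]-.020*d*PX
    movep([*q,.075+H],Rd(yaw)); st("above"); move_l([*q,.048+H],None,.1); hit=move_l([*q,.0305+H],None,.03,until_force=8); st(f"lowered hit={hit}"); return hit
E
python3 - <<'E'
from h import *
pick([.5172,-.2650],np.radians(8.9))
E
```

```text
hit False
closed t 19.78 p [ 517.2 -265.    47.1] F [ 0.6  0.4 -0.4] gap -0.0 gf 0.0
lifted t 20.49 p [ 516.9 -264.5  113.6] F [-0.7  0.   0.4] gap -0.0 gf 0.0
```

The fingers closed on nothing, so the plate may have been knocked aside. I'll look again.

```bash
python3 - <<'E'
from h import *
command_gripper(.05)
movep([.60,-.30,.35],Rd(0))
im,P=wcloud(); save(im,"w5"); plates(P,im); print(sense()["time_s"])
E
```

```text
plate 2989 (array([ 531.4, -346.4]), array([170.5,  68.2]), 7.3) z [5.  8.2 9.7]
plate 2857 (array([ 515.9, -263.9]), array([169.9,  68.2]), 9.0) z [6.4 8.2 9.7]
tabtop 99 (array([ 533.5, -346.1]), array([23.3, 10.1]), 7.7) z [55.1 58.1 59.7]
tabtop 99 (array([ 517.4, -264.8]), array([23.8, 10. ]), 8.8) z [54.8 58.1 59.4]
22.0667
```

View pics/w5.png

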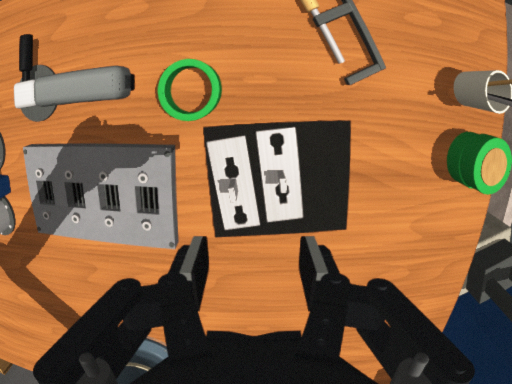

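Neither plate has moved: the left plate's centre is still near (233,183) and the right plate's near (281,174). I'll repeat with a gentler, stepped close and log each step.

```bash
python3 - <<'E'
from h import *
xy=[.5174,-.2649]
movep([*xy,.16],Rd(np.radians(8.9))); print(move_l([*xy,.003+H],None,.12,until_force=12)); st()
im,_=cloud("side"); a=im[230:360,240:370]
for g in (.03,.02,.014): command_gripper(g,30); st(g)
command_gripper(.004,30); st("4")
im,_=cloud("side"); b=im[230:360,240:370]; save(cv2.resize(np.hstack([a,b]),None,fx=3,fy=3),"s6")
E
```

```text
False
 t 24.01 p [ 517.9 -265.4   47.7] F [0.3 0.2 0.1] gap 50.2 gf 0.0
0.03 t 24.39 p [ 517.5 -264.9   47.2] F [ 0.1  0.4 -0.6] gap 29.9 gf 0.0
0.02 t 24.65 p [ 517.4 -264.9   47. ] F [-0.4 -0.2  0.1] gap 20.1 gf 0.0
0.014 t 24.88 p [ 517.4 -264.9   47. ] F [-0.1 -0.2 -0.4] gap 13.8 gf 0.0
4 t 25.14 p [ 517.4 -264.9   47. ] F [-0.4 -0.8  1.2] gap 3.7 gf 0.2
```

View pics/s6.png

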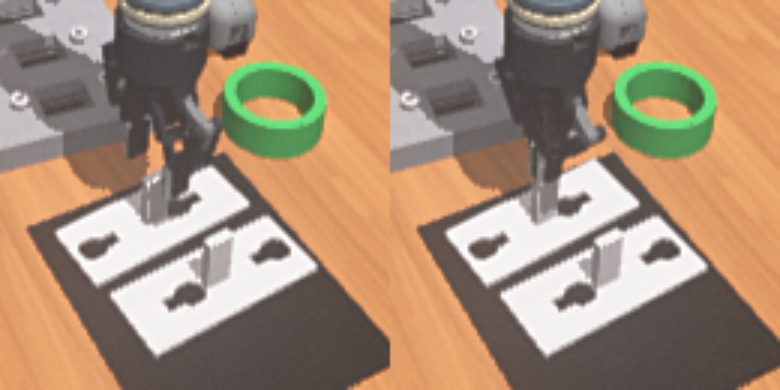

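```bash
python3 - <<'E'
from h import *
command_gripper(0.0,40); st("0")
for i in range(2): sleep(.2); st()
p=sense()["position"]; move_l([p[0],p[1],p[2]+.02],None,.05); st("up")
im,_=cloud("side"); save(cv2.resize(im[230:360,240:370],None,fx=4,fy=4),"s7")
E
```

```text
0 t 25.41 p [ 517.4 -264.8   46.9] F [0.2 0.3 0.4] gap 0.1 gf 0.0
 t 25.61 p [ 517.4 -264.9   47. ] F [ 0.3 -0.5 -0.4] gap -0.1 gf 0.0
 t 25.81 p [ 517.4 -264.9   47. ] F [-0.1 -0.  -0.5] gap 0.1 gf 0.0
up t 26.36 p [ 517.6 -264.8   67.3] F [-0.6 -0.3 -0.6] gap -0.4 gf 0.0
```

View pics/s7.png

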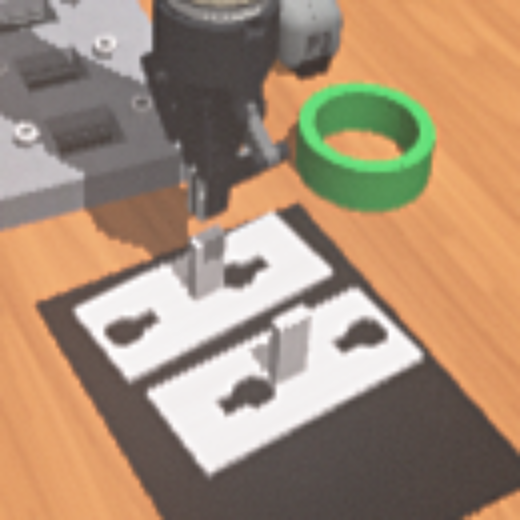

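The crop shows the closed fingertips near (207,217) and the tab top near (209,232), apparently apart. I'll measure where the fingertips really are.

```bash
python3 - <<'E'
from h import *
im,P=cloud("side"); st()
for r in range(262,300,3):
    print(r,[tuple(np.round(P[r,c]*1000).astype(int).tolist()) for c in (286,289,292,295)])
im,P=cloud("scene"); m=(np.hypot(P[...,0]-.5174,P[...,1]+.265)<.06)&(P[...,2]>.02)&(P[...,2]<.2); print(m.sum(),np.round(P[m].min(0),3),np.round(P[m].max(0),3))
E
```

```text
t 26.46 p [ 517.3 -264.7   66.8] F [-0.2 -1.3  1.1] gap 0.1 gf 0.0
262 [(501, -263, 151), (502, -277, 162), (506, -284, 166), (511, -290, 169)]
265 [(504, -258, 137), (503, -276, 152), (508, -282, 154), (512, -289, 159)]
268 [(504, -258, 127), (503, -276, 142), (509, -280, 143), (517, -281, 141)]
271 [(505, -258, 117), (506, -272, 128), (509, -281, 134), (518, -280, 130)]
274 [(557, -159, 4), (506, -272, 118), (510, -280, 123), (510, -295, 136)]
277 [(555, -165, -2), (507, -271, 107), (512, -278, 111), (510, -295, 127)]
280 [(549, -176, -1), (507, -272, 98), (512, -277, 100), (521, -278, 98)]
283 [(543, -188, -1), (507, -272, 88), (512, -279, 92), (523, -275, 84)]
286 [(539, -197, -2), (546, -201, -1), (554, -205, -1), (561, -210, 1)]
289 [(533, -208, -2), (512, -265, 58), (520, -267, 57), (528, -267, 54)]
292 [(527, -220, 1), (509, -271, 55), (518, -270, 50), (528, -268, 44)]
295 [(519, -235, 7), (508, -272, 46), (519, -270, 39), (528, -270, 36)]
298 [(514, -247, 8), (510, -271, 33), (520, -269, 27), (530, -266, 20)]
331 [ 0.498 -0.32   0.02 ] [ 0.537 -0.206  0.199]
```

The side depth puts the fingertips at z≈0.083 with the TCP reading 0.067, where the spec says 0.042. I'll check with the wrist depth and scene camera, closed and open.

```bash
python3 - <<'E'
from h import *
p=sense()["position"]; move_l([p[0],p[1],.30],None,.2)
for g in (0,.05):
    command_gripper(g,40); s=st(g); p=np.array(s["position"]); R=np.array(s["tcp_rot"])
    for n in ("wrist","scene","side"):
        im,P=wcloud() if n=="wrist" else cloud(n)
        q=(P-p)@R; m=(abs(q[...,0])<.016)&(abs(q[...,1])<.045)&(q[...,2]>-.06)&(q[...,2]<.05)
        z=q[m]; print(n,m.sum(), np.round(np.percentile(z[:,2],[5,50,90,95,99,100])*1000,1) if m.any() else "", np.round(z[z[:,2]>np.percentile(z[:,2],90)].mean(0)*1000,1) if m.any() else "")
E
```

```text
0 t 28.04 p [ 516.9 -264.5  299.3] F [0.3 0.1 0.1] gap 0.1 gf 0.0
wrist 3517 [-59.2 -47.9 -23.8 -20.1 -16.1 -13.2] [  7.9  -0.1 -19.9]
scene 76 [-58.3 -35.4 -19.6 -17.4 -14.  -12.9] [  6.4  -3.2 -16.9]
side 210 [-58.7 -37.1 -19.6 -15.5 -12.7 -11.9] [ -5.2   5.  -15.6]
0.05 t 28.73 p [ 517.2 -264.7  300. ] F [ 0.6 -0.4  0.2] gap 50.1 gf 0.0
wrist 3665 [-58.4 -41.8 -23.4 -20.3 -16.5 -13.6] [  3.    0.1 -19.9]
scene 127 [-57.7 -36.1 -21.1 -17.9 -13.4 -12.6] [ -0.6  11.8 -17. ]
side 330 [-57.9 -36.6 -20.4 -17.3 -13.9 -13.7] [ -2.3  -5.3 -17.1]
```

All three cameras agree that the real fingertips sit about 14 mm behind the reported TCP, so the tool offset is about 39 mm off the spec. That also explains the slip on the handle. I'll correct the heights and guard the descent with a force limit.

```bash
sed -i 's/^H=.044/H=.006/; s/ZG=.281/ZG=.243/' h.py; python3 - <<'E'
from h import *
pick([.5174,-.2649],np.radians(8.9))
E
```

```text
hit False
closed t 31.56 p [ 517.6 -264.8    9.5] F [-0.8  1.5  5. ] gap 8.8 gf 88.4
lifted t 32.27 p [ 516.9 -264.2   75.4] F [ 0.1 -0.5 -3.9] gap 9.0 gf 87.6
```

```bash
python3 - <<'E'
from h import *
lower(2,-1)
im,P=wcloud(); save(im,"w8")
im2,_=cloud("side"); save(im2,"s8")
E
```

```text
above t 33.46 p [525.5  44.6  81.1] F [ 0.5 -0.9 -4. ] gap 8.7 gf 87.6
lowered hit=True t 34.47 p [524.9  46.5  36.5] F [-1.   0.1  5.6] gap 9.0 gf 89.1
```

View pics/w8.png

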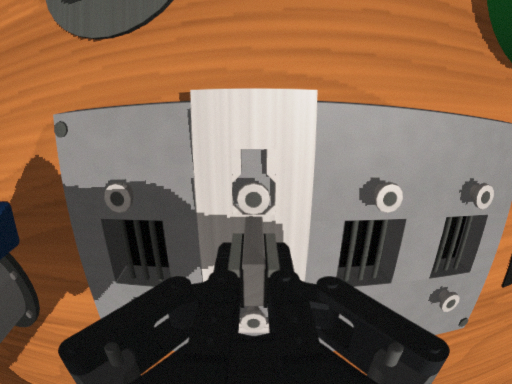

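Both screw heads show through the wide ends, at (254,198) and (254,322), and the height matches a landed plate. Now slide it home.

```bash
cat >> h.py <<'E'
def slide(k,d):
    q=OP[k]+.0015*d*PX
    p=np.array(sense()["position"]); hit=move_l([*q,p[2]],None,.03,until_force=20)
    s=st(f"slid hit={hit}"); print("along mm",((np.array(s["position"])[:2]-OP[k])@PX)*1000)
def release():
    command_gripper(.03); p=sense()["position"]; move_l([p[0],p[1],.10],None,.12); st("rel")
E
python3 - <<'E'
from h import *
slide(2,-1); release()
movep([.61,.01,.33],Rd(0)); im,P=wcloud(); save(cv2.resize(im,None,fx=1.5,fy=1.5)[150:500,100:650],"w9"); np.savez("pics/w9.npz",im=im,P=P)
Z=P[...,2]; reg=(abs(P[...,0]-.504)<.13)&(abs(P[...,1]-.0474)<.06)
hsv=cv2.cvtColor(im,cv2.COLOR_RGB2HSV)
show(P,"plate",reg&(hsv[...,2]>170)&(hsv[...,1]<60)&(Z>.031)&(Z<.041),200)
show(P,"tab",reg&(Z>.078)&(Z<.095))
movep([.60,-.30,.35],Rd(0)); im,P=wcloud(); plates(P,im)
E
```

```text
slid hit=False t 35.38 p [503.9  47.4  36.4] F [ 2.8 -0.1 -0.6] gap 9.3 gf 88.1
along mm -1.4460428899001545
rel t 36.39 p [502.1  47.9  99.6] F [ 0.3 -0.  -0.4] gap 30.3 gf 0.0
plate 2702 (array([502.4,  47.3]), array([168.8,  71. ]), -4.0) z [33.7 35.2 36.6]
tab 108 (array([504.3,  46.8]), array([23. ,  9.2]), -1.5) z [80.4 85.1 86.4]
plate 3012 (array([ 532. , -346.5]), array([170. ,  68.4]), 7.4) z [4.1 8.1 9.7]
tabtop 98 (array([ 533.3, -346.2]), array([23.2, 10.2]), 7.4) z [54.4 57.9 59.6]
```

View pics/w9.png

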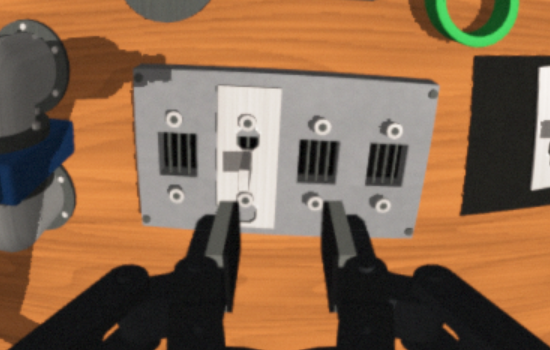

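The plate is locked in opening 2: the heads at (247,122) and (245,200) sit in the narrow ends, with the wide ends below them. Now the second plate goes to opening 0.

```bash
python3 - <<'E'
from h import *
s=pick([.5333,-.3462],np.radians(7.4))
if s["finger_gap"]>.005:
    hit=lower(0,1); s=st()
    im,P=wcloud(); save(im,"w10")
    if s["position"][2]<.0385 and s["finger_gap"]>.005: slide(0,1)
E
```

```text
hit False
closed t 41.71 p [ 533.6 -346.2    9.5] F [-1.9  1.6  4.4] gap 9.0 gf 88.4
lifted t 42.42 p [ 533.  -345.6   75.4] F [-0.2  0.2 -4.1] gap 8.9 gf 87.5
above t 43.38 p [ 477.9 -108.1   81.3] F [-0.3  0.  -3.2] gap 9.2 gf 87.6
lowered hit=True t 44.4 p [ 476.7 -106.5   36.4] F [-0.7  1.1  4. ] gap 9.0 gf 88.6
 t 44.4 p [ 476.7 -106.5   36.4] F [-0.7  1.1  4. ] gap 9.0 gf 88.6
slid hit=True t 44.77 p [ 476.6 -106.5   36.6] F [-2.4  1.9  7.1] gap 8.8 gf 89.1
along mm -20.486567999960318
```

```bash
python3 - <<'E'
from h import *
im,P=wcloud(); save(im,"w11"); st()
E
```

```text
t 44.83 p [ 476.6 -106.4   36.6] F [-2.4  1.1  6.5] gap 9.2 gf 89.1
```

View pics/w11.png

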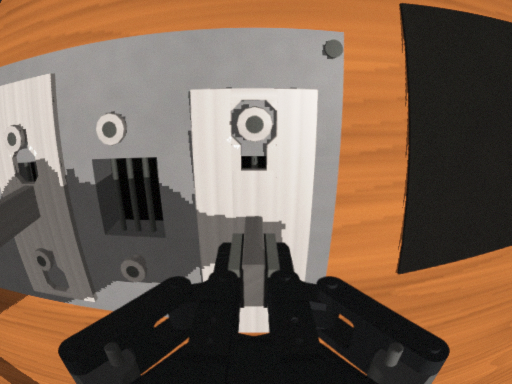

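Both ends look through: the head at (257,124) is inside the wide end and the height is right. I'll ease the downforce and slide again.

```bash
python3 - <<'E'
from h import *
p=np.array(sense()["position"]); move_l([*(OP[0]-.020*PX),p[2]+.0005],None,.02); st("eased")
slide(0,1)
E
```

```text
eased t 45.08 p [ 477.4 -107.    37.1] F [-0.3 -0.6 -0.2] gap 8.7 gf 87.8
slid hit=False t 45.94 p [ 497.8 -108.1   37. ] F [-5.1  0.9  4.4] gap 8.9 gf 88.8
along mm 0.7830074874331776
```

```bash
python3 - <<'E'
from h import *
release()
movep([.61,-.02,.33],Rd(0)); im,P=wcloud(); save(cv2.resize(im,None,fx=1.5,fy=1.5)[120:500,100:650],"w12")
Z=P[...,2]; hsv=cv2.cvtColor(im,cv2.COLOR_RGB2HSV)
for k in (0,2):
    reg=(abs(P[...,0]-.504)<.13)&(abs(P[...,1]-OP[k][1])<.05)
    show(P,f"plate{k}",reg&(hsv[...,2]>150)&(hsv[...,1]<60)&(Z>.031)&(Z<.041),200)
    show(P,f"tab{k}",reg&(Z>.078)&(Z<.095))
look_wheel()
E
```

```text
rel t 46.95 p [ 498.6 -107.4   99.6] F [0.1 0.9 0. ] gap 30.1 gf 0.0
plate0 2280 (array([ 496.1, -112.9]), array([169.4,  74.9]), -3.1) z [33.4 35.1 36.5]
tab0 122 (array([ 498.3, -108.6]), array([24.8, 10.6]), -1.6) z [80.  85.  86.3]
plate2 2760 (array([498.9,  47.7]), array([179. ,  85.2]), 0.1) z [33.1 35.1 36.5]
tab2 99 (array([504.7,  46.8]), array([22.5,  9.7]), 0.3) z [80.5 84.7 86.4]
top 595 (array([593. , 322.3]), array([20.5, 19.3]), -81.7) z [260.8 298.5 303.6]
top 198 (array([526.6, 329.3]), array([16.1, 14.6]), -28.1) z [252.8 261.4 262.7]
stem z 0.26150634725061783
handle ang -0.10201758409478583 0.06537906153582168 t 49.4667
```

View pics/w12.png

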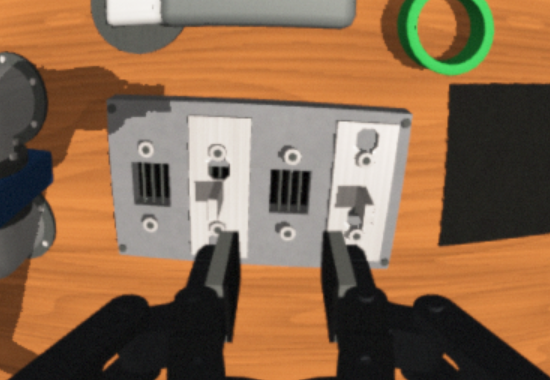

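Both plates are locked: the heads sit in the narrow ends with the wide ends exposed, and the mat is empty. The stem is still at shut (261.5 mm). Now I open the gate: 2.8 rad of play plus 2 turns.

```bash
python3 - <<'E'
from h import *
a=-.105; command_gripper(.045,60)
movep(ring(a,.33,.0665),Rd(YW)); print(move_l(ring(a,ZG,.067),None,.1,until_force=10)); command_gripper(0,60); st("grip")
a,r=ang(); print(a,r)
b,hit=turn(a,6.0,step=.3,lim=25,feed=.12); print(b,hit)
for n in("scene","side"):
    im,P=cloud(n); m=(np.hypot(P[...,0]-C[0],P[...,1]-C[1])<.012)&(P[...,2]>.25)&(P[...,2]<.31)
    print(n,m.sum(),np.percentile(P[m][:,2],[10,50,90]) if m.any() else "")
E
```

```text
False
grip t 51.81 p [595.6 321.9 244.2] F [ 5.3 -0.1  1.8] gap 20.8 gf 58.6
-0.10741614664453468 0.06876422108009717
ang tang rad fz r gap
(np.float64(0.19), np.float64(0.4), np.float64(0.8), np.float64(6.1), np.float64(68.0), 20.4)
(np.float64(0.49), np.float64(-0.1), np.float64(-1.8), np.float64(6.9), np.float64(67.4), 20.4)
(np.float64(0.79), np.float64(-0.1), np.float64(-5.1), np.float64(8.6), np.float64(66.8), 20.4)
(np.float64(1.09), np.float64(0.6), np.float64(-6.1), np.float64(8.5), np.float64(66.3), 20.3)
(np.float64(1.39), np.float64(-0.2), np.float64(-6.8), np.float64(7.2), np.float64(65.9), 20.7)
(np.float64(1.69), np.float64(0.3), np.float64(-6.8), np.float64(7.4), np.float64(65.7), 20.4)
(np.float64(1.99), np.float64(0.8), np.float64(-6.6), np.float64(6.3), np.float64(65.7), 20.8)
(np.float64(2.29), np.float64(-0.0), np.float64(-7.1), np.float64(5.2), np.float64(66.0), 20.4)
(np.float64(2.59), np.float64(-0.6), np.float64(-6.3), np.float64(4.2), np.float64(66.4), 20.7)
(np.float64(2.89), np.float64(-0.1), np.float64(-5.5), np.float64(5.2), np.float64(66.9), 20.4)
(np.f
[... 388 characters left out ...]
(4.39), np.float64(0.5), np.float64(8.1), np.float64(11.6), np.float64(69.9), 20.3)
(np.float64(4.69), np.float64(-0.1), np.float64(8.3), np.float64(9.1), np.float64(70.3), 20.7)
(np.float64(4.99), np.float64(0.4), np.float64(7.4), np.float64(7.5), np.float64(70.3), 20.6)
(np.float64(5.29), np.float64(1.3), np.float64(7.2), np.float64(6.9), np.float64(70.2), 20.7)
(np.float64(5.59), np.float64(1.7), np.float64(6.3), np.float64(6.3), np.float64(69.9), 20.5)
(np.float64(5.89), np.float64(0.5), np.float64(5.6), np.float64(6.2), np.float64(69.3), 20.6)
t 58.1417 ang -0.3569150613032492
5.8925838533554655 False
scene 24 [0.25163427 0.26335183 0.26705268]
side 26 [0.25289424 0.26057544 0.26629823]
```

```bash
python3 - <<'E'
from h import *
b,hit=turn(5.8926,9.37,step=.3,lim=25,feed=.12); print(b,hit)
if not hit:
    command_gripper(.045); p=sense()["position"]; move_l([p[0],p[1],.35],None,.12); st(); im,P=look_wheel(); save(im,"w13")
E
```

```text
ang tang rad fz r gap
(6.19, np.float64(0.1), np.float64(3.0), np.float64(7.7), np.float64(68.7), 20.8)
(6.48, np.float64(1.0), np.float64(-1.3), np.float64(8.9), np.float64(68.1), 20.4)
(6.77, np.float64(0.6), np.float64(-4.7), np.float64(10.2), np.float64(67.4), 20.4)
(7.06, np.float64(-0.3), np.float64(-6.6), np.float64(12.1), np.float64(66.9), 20.7)
(7.36, np.float64(-0.6), np.float64(-7.8), np.float64(10.4), np.float64(66.3), 20.6)
(7.65, np.float64(0.3), np.float64(-7.1), np.float64(10.4), np.float64(66.0), 20.6)
(7.94, np.float64(0.7), np.float64(-7.7), np.float64(8.8), np.float64(65.7), 20.7)
(8.24, np.float64(0.3), np.float64(-8.0), np.float64(8.3), np.float64(65.7), 20.4)
(8.53, np.float64(-0.2), np.float64(-6.2), np.float64(7.4), np.float64(65.9), 20.3)
(8.82, np.float64(1.6), np.float64(-6.1), np.float64(6.8), np.float64(66.3), 20.2)
(9.11, np.float64(-0.3), np.float64(-5.6), np.float64(5.9), np.float64(66.8), 20.8)
(9.41, np.float64(0.8), np.float64(-3.8), np.float64(7.0), np.float64(67.3), 20.4)
(9.7, np.float64(0.1), np.float64(1.2), np.float64(9.9), np.float64(67.9), 
[... 1275 characters left out ...]
 np.float64(0.1), np.float64(-7.0), np.float64(8.9), np.float64(65.7), 20.5)
(14.68, np.float64(0.4), np.float64(-7.1), np.float64(7.6), np.float64(65.8), 20.6)
(14.97, np.float64(0.1), np.float64(-7.1), np.float64(6.8), np.float64(66.1), 20.4)
(15.26, np.float64(0.8), np.float64(-7.6), np.float64(5.7), np.float64(66.5), 20.1)
t 68.375 ang 2.6908202505271888
15.262599999999999 False
 t 69.78 p [464.2 359.3 349.2] F [-0.1 -0.2  0.2] gap 45.1 gf 0.0
top 276 (array([526.8, 329.4]), array([16.3, 15.8]), -20.4) z [259.3 285.  286.4]
top 444 (array([466.9, 360. ]), array([21. , 20.5]), 26.0) z [274.1 302.4 304. ]
stem z 0.2853986969323188
handle ang 2.6605685732294755 0.06686118856984608 t 70.2833
```

The stem rose 23.95 mm against the 24 mm target. One last check of the tape, grinder and plates, then I hand in.

```bash
python3 - <<'E'
from h import *
im,P=cloud("scene"); Z=P[...,2]; z=np.load("pics/scene0.npz")
_,P0=cloud("scene",z["im"],z["d"])
d=abs(Z-P0[...,2])>.012
for x0,x1,y0,y1,t in((.62,.75,-.26,-.13,"tape"),(.61,.80,-.13,.2,"grinder")):
    m=(P0[...,0]>x0)&(P0[...,0]<x1)&(P0[...,1]>y0)&(P0[...,1]<y1); print(t,m.sum(),(d&m).sum())
show(P,"tabs",(abs(P[...,0]-.5)<.08)&(abs(P[...,1])<.17)&(Z>.078)&(Z<.095),8)
finish_job(); print(sense()["time_s"])
E
```

```text
tape 1261 9
grinder 5499 44
tabs 26 (array([ 498.2, -105.3]), array([24.4, 10.5]), 1.0) z [79.5 82.9 87.4]
tabs 27 (array([504.5,  49.6]), array([23. , 10.7]), -5.0) z [79.5 84.3 89.5]
the job is handed in; nothing more can be done
the job is handed in; nothing more can be done
```

I wound the gate shut against its stop, locked both plates on the mat over openings 2 and 0, then opened the gate two turns past the play (the stem rose about 24 mm), let go, saw no sign that the grinder or tape had shifted, and handed the job in at about 70 s.

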